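# Start the child-safe hotplate under the kettle

### The arm

A 6-joint arm with a two-finger parallel gripper is mounted at the origin on the work surface. World frame = base frame: x ahead of the robot, y to its left, z up, the work surface at z = 0. Lengths are in m, angles in rad, forces in N, time in s.
With the tool pointing down it reaches from about 0.375 to 0.975 m from the base axis. Payload 3.8 kg.
Tool frame: the origin (TCP) lies at the very end of the fingers, on their centre line; the grasp point (between the pads) lies 19 mm behind it; z points along the fingers, y is the line along which they close (so a half turn about z gives the same grasp; the last joint's range is limited). The gripper opens to 88 mm and grips with 3 to 60 N. Pads are 18 mm wide; open, the fingers measure 123 mm over their backs; the gripper's body (75 mm by 187 mm) begins 45 mm behind the grasp point.
Start: joints at [1.258, 0.264, 1.604, -0, 1.274, -0.037], TCP at [0.184, 0.649, 0.239] pointing down, gripper open.
Joint ranges: [-2.63, 2.63], [-0.94, 2.18], [0.31, 2.57], [-1.31, 4.45], [0, 2.66], [-2.55, 2.55]. Speed limits (rad/s): [2.57, 2.57, 3.14, 3.14, 3.14, 3.14].

### API

Orientations are given as a rotation vector (axis times angle).
In Python, from bench import monitor, vision, job gives the robot as it stands.
- The arm moves only by the tool apply_moves, never from a script. Its arguments are lists of equal length, an entry for each row: "offset": the shift along the world's x, y, z in mm, a list of three; "turn": the turn about the world's z in degrees; "jaw": the finger opening in mm, from 0 to 88.1. In form: {"offset": [[x, y, z], ...], "turn": [turn, ...], "jaw": [jaw, ...]}. A call has 1 to 10 rows; each row is the pose to reach, as a shift and turn from the pose commanded when the call began; what a row does not reach only later rows make up. A row lasts 1/8 s, in which the tool goes at most 62.5 mm and 10.7 degrees, less where a joint would pass 70% of its speed; a pose out of reach is approached as far as the arm can. A call with a gripper value outside its range is refused whole. The fingers move at their own pace and stop on an object; "newtons" is the grip in N (left out, the last holds). Time passes only in rows, so rows that repeat a pose let the fingers close. It gives the time, the measured TCP pose, the force, the opening and the grip force at its end, in the units of the state.
- monitor.state(): the state, without advancing time (a new reading comes with each control period).
- vision.capture(name): name is "scene" or "top"; returns a dict with "pixels" (384x512x3 uint8, red, green, blue), "K" (3x3 intrinsics, pixels), "cam_to_world" (4x4, takes a point from camera to world coordinates). Camera axes: x right, y up, looking along -z (the intrinsics and any distortion apply to the point x, -y, -z); pixel columns grow to the right and rows downward; lengths in m; the calibration is good to about 2 mm. A picture is of the moment at which its call begins. There is no depth.
- job.job_done(): hands the job in; it is judged then, once.
The state is a dict: "t": time; "joints": joint angles; "qvel": joint speeds; "joint_efforts": joint torques, N m; "position": TCP position; "ee_rot": TCP orientation; "contact_force": force on the tool from outside, world axes, zero at the start; "moment": the same for the moment, N m; "grip_width": opening from 0.0 (shut) to 1.0 (fully open); "grip_force": force on a finger pad.
Only numpy, scipy, OpenCV 4.12 (cv2) and the standard library are available. Lean on these libraries where they do the work, as an engineer would, in place of code of your own. Each camera call takes 0.05 s, during which the arm holds its last target. There are 200 camera calls.

### The job

Switch on the hotplate under the kettle: turn its knob clockwise until you feel the safety stop, push the knob in there and turn it on past the stop, then set its pointed nose to the long raised rib on the panel. Leave the knob sprung back out, let go, and leave the kettle and the things on the tray where they stand.

Things in the scene. Friction and masses are not known exactly. Their poses are not given: they have to be found in the camera images.
- hotplate: White enamelled hotplate, fixed, 320 deep (x) x 280 wide (y), top 76 mm high. Origin: centre of its underside; x points to its back, z up. Its front 85 mm is a panel sloping up from a 38 mm high front edge to the top; the panel's outward normal leans 24 degrees from vertical towards the front (-x). A kettle stands on the round plate behind.
- dial_centre (a point): Where the knob's axis meets the panel, 117.5 mm in front of and 57 mm above the hotplate's origin; fixed. z: the panel's outward normal, x: up the slope. Round raised off dot straight up the slope, 42 mm from the axis. Clockwise from it, seen facing the panel, raised ribs from 41 mm out: short (7 mm) at 105 deg, LONG (21 mm) at 135 deg (2.356 rad), short at 165 deg.
- knob_grip (a point): Mid-grip of the knob, on its axis, 37 mm out from the panel. Turns with it: x along the bar to its pointed nose, y across the bar, z out along the axis. Knob: round metal skirt 72 mm across, its face 20 mm out from the panel; on it a black bar grip 16 wide, 64 long with the nose, 26 tall (top 46 mm out). A thin pale line marks the nose end.
- knob (a joint): Turn of the knob, rad, clockwise seen facing the panel: 0 nose at the off dot, 2.356 nose at the long rib, 3.3 end. Starts at 0 to 0.3; friction 0.06 N m holds it where left. When out it turns only up to a rigid hidden safety stop somewhere from 0.45 to 1.0 rad. Pushed in there, it turns on; hold it in until 0.55 rad beyond the stop, then it springs out and turns freely.
- spindle (a joint): How far the knob is pushed in along its axis, m: 0 out, 0.008 bottomed; at least 0.005 frees it from the stop. Spring: 7 N to start, 12 N at the bottom. It goes in only within about 0.1 rad of the stop; short of that it gives 1.5 mm and is blocked. Let out too early (0 to 0.47 rad beyond the stop) it stays caught about 5 mm in.
- kettle: Steel kettle, 160 mm across, 200 mm high with its arched black handle, loose on the plate. Origin: centre of its underside.
- mugs: Stack of three green ceramic mugs, 84 mm across, 172 mm high, loose on the tray. Origin: centre of its underside.
- tin: Round metal spice tin with a snap latch, 76 mm across, 62 mm high, loose on the tray. Origin: centre of its underside.
- coaster: Round black silicone coaster, 94 mm across, 8 mm thick, loose on the tray. Origin: centre of its underside.
- tray: Square grey plastic tray, fixed, 280 x 280 x 28 mm, walls and floor 5 mm, beside the hotplate. Origin: centre of its underside.
Mind the look-alikes: they are no part of the job. Of the things shaped like the kettle, the steel one is meant.

How it is judged:
By the outcome, as a careful person would: the job done as asked, in the order asked, and still so for the second after the job is handed in, with the robot touching nothing.
It also fails if it takes over 64 s, if anything falls off the work surface, if the arm or the gripper's body presses on something with over 40 N, if the wrist force passes 120 N, or if a joint passes its speed limit or range.

## Working session

There is one attempt and no reset: what is moved stays moved. The work goes in short steps, Python scripts to look and compute and a tool call to move; the robot and the scene stay as the last step left them, time stands still between calls to the robot, and variables do not carry over. Pictures are saved under pics/ and viewed, at most 10 in all, crops included, and the job is handed in when it is done.

Besides the shell and the picture viewer there is one more tool, called in YAML: its name, and indented under it one key for each argument. apply_moves: Moves the arm, as the interface text tells. Its arguments: {"type":"object","properties":{"offset":{"type":"array","items":{"type":"array","items":{"type":"number"}}},"turn":{"type":"array","items":{"type":"number"}},"jaw":{"type":"array","items":{"type":"number"}},"newtons":{"type":"number"}},"required":["offset","turn","jaw"]}

```bash
mkdir -p pics; cat > h.py <<'E'
import numpy as np,cv2
from bench import monitor,vision,job
def cap(n):
    c=vision.capture(n); return c
def save(c,f,crop=None,s=1):
    p=c["pixels"][:,:,::-1]
    if crop: p=p[crop[1]:crop[3],crop[0]:crop[2]]
    cv2.imwrite("pics/"+f,cv2.resize(p,None,fx=s,fy=s,interpolation=cv2.INTER_CUBIC))
def ray(c,uv):
    K=np.array(c["K"]);T=np.array(c["cam_to_world"])
    d=np.linalg.inv(K)@[uv[0],uv[1],1]; d=T[:3,:3]@[d[0],-d[1],-d[2]]
    return T[:3,3],d/np.linalg.norm(d)
def onz(c,uv,z):
    o,d=ray(c,uv); return o+d*(z-o[2])/d[2]
def tri(a,ua,b,ub):
    o,d=ray(a,ua);p,e=ray(b,ub)
    s=np.linalg.lstsq(np.c_[d,-e],p-o,rcond=None)[0]
    x,y=o+s[0]*d,p+s[1]*e; return (x+y)/2,np.linalg.norm(x-y)
def proj(c,P):
    K=np.array(c["K"]);T=np.array(c["cam_to_world"])
    q=np.linalg.inv(T)@np.r_[P,1]; q=K@[q[0],-q[1],-q[2]]; return q[:2]/q[2]
E
python3 - <<'E'
from h import *
for n in("scene","top"):
    c=cap(n);save(c,n+"0.png",s=1.5);print(n,c["K"],c["cam_to_world"],[k for k in c])
print(monitor.state())
E
```

```text
scene [[425.93395462   0.         252.78073791]
 [  0.         425.93395462 183.10965277]
 [  0.           0.           1.        ]] [[ 0.96813826 -0.19835602  0.15285022  0.77542726]
 [ 0.25038092  0.77701357 -0.57754593 -0.6519488 ]
 [-0.00420698  0.59741509  0.80192114  1.07821574]
 [ 0.          0.          0.          1.        ]] ['pixels', 'K', 'cam_to_world']
top [[447.73825344   0.         260.03700583]
 [  0.         447.73825344 197.97794503]
 [  0.           0.           1.        ]] [[-2.81606709e-04  9.91946613e-01 -1.26656376e-01  3.96504220e-01]
 [-9.99978868e-01  5.43299576e-04  6.47835474e-03  1.01766921e-01]
 [ 6.49499440e-03  1.26655523e-01  9.91925498e-01  1.42767968e+00]
 [ 0.00000000e+00  0.00000000e+00  0.00000000e+00  1.00000000e+00]] ['pixels', 'K', 'cam_to_world']
{'t': 0.1, 'joints': array([ 1.25809047e+00,  2.64667930e-01,  1.60521267e+00,  1.26668081e-05,
        1.27368136e+00, -3.69066820e-02]), 'qvel': array([-0.00149004, -0.0023707 , -0.00069041,  0.00064786, -0.0001087 ,
       -0.0013436 ]), 'joint_efforts': array([ 1.82833723e-03, -5.03608239e+01, -3.58074009e+01,  7.30037922e-02,
        2.31794023e-02, -2.71944907e-05]), 'position': array([0.18362316, 0.64889496, 0.23753253]), 'ee_rot': array([-4.31809450e-01, -3.11141591e+00,  3.04259090e-03]), 'contact_force': array([-0.59022602, -0.17127638, -0.82334661]), 'moment': array([ 0.0160946 , -0.05683806,  0.00729616]), 'grip_force': 0.0, 'grip_width': 1.0002488288627163}
```

View pics/scene0.png

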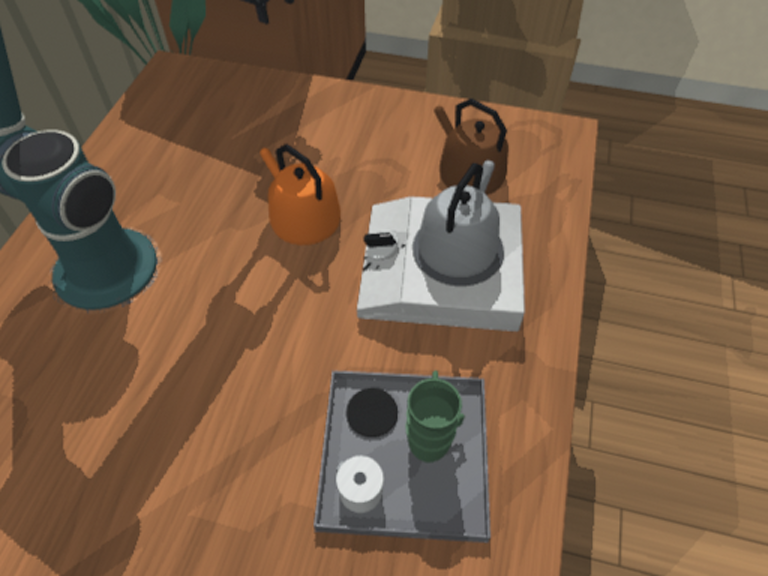

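View pics/top0.png

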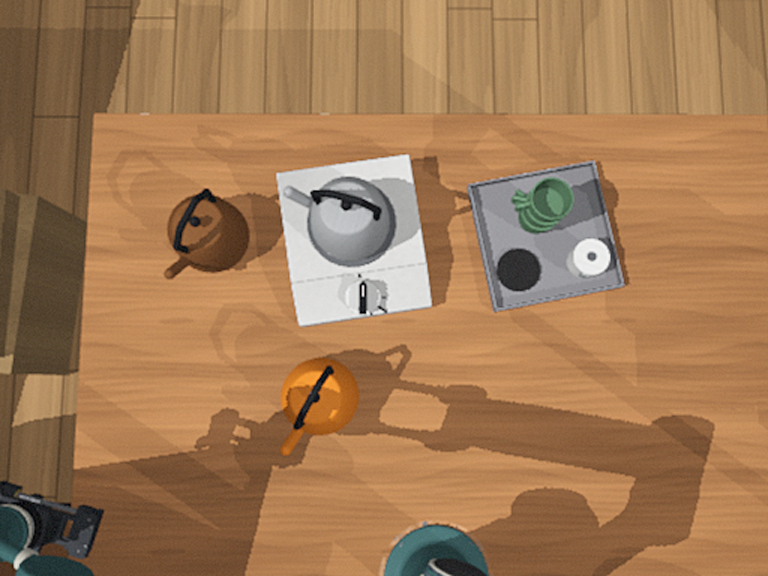

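The top view shows the hotplate at about (355,240) in the 1.5x image and the knob at (363,296). The steel kettle at (350,220) is close behind the knob, and the tray is to the right. I'll crop in on the knob in both views.

```bash
python3 - <<'E'
from h import *
a=cap("top");b=cap("scene")
np.save("a.npy",a,allow_pickle=True);np.save("b.npy",b,allow_pickle=True)
save(a,"t1.png",(180,95,300,220),4.8); save(b,"s1.png",(232,120,352,222),5)
for c in(a,b):
    p=c["pixels"];hsv=cv2.cvtColor(p,cv2.COLOR_RGB2HSV)
    m=((hsv[...,1]<40)&(hsv[...,2]>150)).astype(np.uint8)
    cs,_=cv2.findContours(m,cv2.RETR_EXTERNAL,cv2.CHAIN_APPROX_NONE)
    k=max(cs,key=cv2.contourArea);h=cv2.convexHull(k)
    print(cv2.approxPolyDP(h,3,True)[:,0].tolist(),cv2.contourArea(k))
E
```

```text
[[272, 103], [287, 203], [199, 216], [184, 116]] 9195.0
[[287, 132], [292, 203], [238, 205], [248, 137]] 2048.5
```

View pics/t1.png

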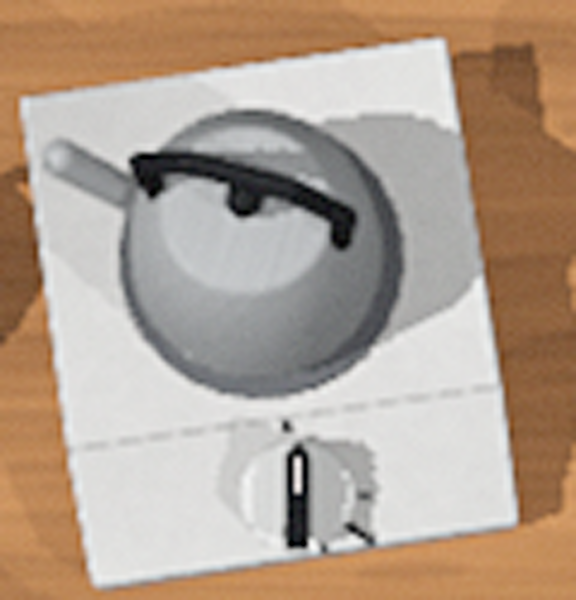

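View pics/s1.png

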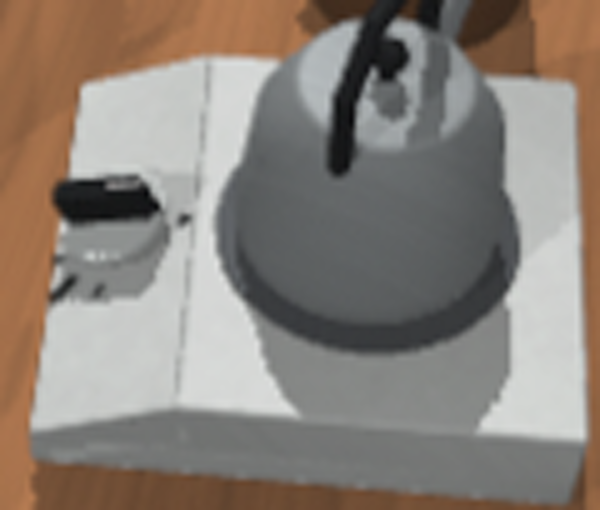

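Both crops show the hotplate corners, the crease, the off dot (top crop (287,425), scene crop (183,219)) and the black bar. The bar's nose is about 8 deg clockwise of the dot. I'll triangulate these points now.

```bash
cat >> h.py <<'E'
def pose():
    d=np.load("pose.npy");return d[:2],d[2]
E
python3 - <<'E'
from h import *
a=np.load("a.npy",allow_pickle=True).item();b=np.load("b.npy",allow_pickle=True).item()
A=lambda p:np.array(p)/4.8+[180,95]-[.4,.4]
B=lambda p:np.array(p)/5+[232,120]-[.4,.4]
P={"BR":((442,38),(580,440),(.16,-.14)),"BL":((22,98),(575,85),(.16,.14)),"CR":((500,385),(178,408),(-.0823,-.14)),"CL":((72,448),(208,57),(-.0823,.14)),
"FR":((517,520),(32,428),(-.16,-.14)),"FL":((95,588),(82,83),(-.16,.14)),
"dot":((287,425),(183,219),(-.1175+.042*np.cos(np.radians(24)),0))}
W=[];L=[]
for k,(u,v,l) in P.items():
    X,e=tri(a,A(u),b,B(v));print(k,X.round(4),round(e,4))
    if k[0] in"BCFd":W.append(X[:2]);L.append(l)
W=np.array(W);L=np.array(L)
w=(W-W.mean(0))@[1,1j];l=(L-L.mean(0))@[1,1j]
yaw=np.angle(np.vdot(l,w));c,s=np.cos(yaw),np.sin(yaw);R=np.array([[c,-s],[s,c]])
t=W.mean(0)-R@L.mean(0);print("origin",t,"yaw",yaw);print((W-(L@R.T+t)).round(4))
np.save("pose.npy",np.r_[t,yaw])
for n,u,v in(("nose",(298,445),(155,203)),("tail",(297,548),(58,190))):
    X,e=tri(a,A(u),b,B(v));print(n,X,e)
dc=t+R@[-.1175,0];g=t+R@[-.1175-.037*np.sin(np.radians(24)),0]
print("dial",dc,"grip",g,.057+.037*np.cos(np.radians(24)))
# nose angle from top image, plane through bar top (46mm out)
th=np.radians(24);n=np.r_[R@[-np.sin(th),0],np.cos(th)];u=np.r_[R@[np.cos(th),0],np.sin(th)];w3=np.cross(u,n)
D=np.r_[dc,.057];Q=[]
for q in((298,445),(297,548)):
    o,d=ray(a,A(q));X=o+d*(np.dot(D+.046*n-o,n)/np.dot(d,n));Q.append([(X-D)@u,(X-D)@w3]);
Q=np.array(Q);v=Q[0]-Q[1];print("bar",Q,"phi",np.arctan2(v[1],v[0]))
# kettle: plate/base circle centre
for z in(.076,.08):print("kettle base front edge",onz(a,A((262,397)),z),"wid",onz(a,A((121,255)),z+.03),onz(a,A((402,250)),z+.03))
E
```

```text
BR [0.8673 0.0553 0.0748] 0.0067
BL [0.8297 0.3295 0.0703] 0.003
CR [0.6405 0.0198 0.0737] 0.0014
CL [0.5977 0.2916 0.0749] 0.005
FR [0.557  0.0071 0.0407] 0.0024
FL [0.5136 0.2811 0.0383] 0.0007
dot [0.6129 0.1552 0.0755] 0.0042
origin [0.69422851 0.16808605] yaw 0.15210267722099252
[[-0.0063  0.0014]
 [-0.0014 -0.0012]
 [ 0.0064  0.0026]
 [ 0.006  -0.0024]
 [-0.0003  0.0017]
 [-0.0013 -0.0011]
 [-0.0031 -0.0009]]
nose [0.59700035 0.14742842 0.0950651 ] 0.0042901780489270035
tail [0.53449789 0.14866843 0.0868324 ] 0.000997811011686343
dial [0.57808509 0.15028281] grip [0.56320958 0.1480026 ] 0.09080118193277623
bar [[ 0.039375    0.00537743]
 [-0.02658104 -0.00511543]] phi 0.15776648194618542
kettle base front edge [0.63282342 0.17204433 0.076     ] wid [0.7180051  0.25970533 0.106     ] [0.72145236 0.08308462 0.106     ]
kettle base front edge [0.63212409 0.17183636 0.08      ] wid [0.7170321  0.25922733 0.11      ] [0.72046892 0.08314116 0.11      ]
```

```bash
cat >> h.py <<'E'
TH=np.radians(24)
def rz(a):return np.array([[np.cos(a),-np.sin(a)],[np.sin(a),np.cos(a)]])
def frame():
    t,y=pose();R=rz(y);n=np.r_[R@[-np.sin(TH),0],np.cos(TH)];u=np.r_[R@[np.cos(TH),0],np.sin(TH)]
    return np.r_[t+R@[-.1175,0],.057],u,np.cross(u,n),n,y
def tcp(phi,d=0,c=.004,rc=.015,rel=-20,corner=(9,17.5),gap=0):
    "TCP [mm] for the stick's corner edge touching the tail's trailing side at angle phi"
    D,u,w,n,y=frame()
    e=np.cos(phi)*u+np.sin(phi)*w;m=np.sin(phi)*u-np.cos(phi)*w
    K=D-rc*e-(.008+gap)*m+(.046-d)*n-np.array([0,0,(.026-c)/np.cos(TH)])
    o=rz(y+np.radians(rel))@np.array(corner)/1000
    return 1000*(K-np.r_[o,0])
def toolyaw(s):
    R=cv2.Rodrigues(np.array(s["ee_rot"]))[0];return np.degrees(np.arctan2(R[1,1],R[0,1]))-90
def barphi(c,nose,tail,d=0):
    D,u,w,n,y=frame();Q=[]
    for q in(nose,tail):
        o,r=ray(c,q);X=o+r*(np.dot(D+(.046-d)*n-o,n)/np.dot(r,n));Q.append([(X-D)@u,(X-D)@w])
    Q=np.array(Q);v=Q[0]-Q[1];return np.arctan2(v[1],v[0]),Q
E
python3 - <<'E'
from h import *
a=np.load("a.npy",allow_pickle=True).item();b=np.load("b.npy",allow_pickle=True).item()
W=np.array([[.8673,.0553],[.8297,.3295],[.6405,.0198],[.5977,.2916],[.557,.0071],[.5136,.2811],[.6129,.1552]])
L=np.array([[.16,-.14],[.16,.14],[-.075,-.14],[-.075,.14],[-.16,-.14],[-.16,.14],[-.1175+.042*np.cos(TH),0]])
w=(W-W.mean(0))@[1,1j];l=(L-L.mean(0))@[1,1j];yaw=np.angle(np.vdot(l,w));R=rz(yaw);t=W.mean(0)-R@L.mean(0)
print(t,yaw,(W-(L@R.T+t)).round(4).tolist());np.save("pose.npy",np.r_[t,yaw])
print("reproj check dot/front corners")
D,u,w3,n,_=frame();A=lambda p:np.array(p)/4.8+[180,95]-.4
B=lambda p:np.array(p)/5+[232,120]-.4
print("dial",D);print(barphi(a,A((298,445)),A((297,548))),barphi(b,B((158,203)),B((58,188))))
for ph in(45,0): 
  for c,S in((a,A((0,0))),(b,B((0,0)))): pass
for nm,P in(("dot",D+.042*u),("rib0",D-.041*.7071*u+.041*.7071*w3),("rib1",D-.062*.7071*u+.062*.7071*w3)):
    print(nm,((proj(a,P)-[180,95]+.4)*4.8).round(),((proj(b,P)-[232,120]+.4)*5).round())
for c in(a,b):
    h=cv2.cvtColor(c["pixels"],cv2.COLOR_RGB2HSV);m=cv2.inRange(h,(5,200,150),(16,255,255))
    k=max(cv2.findContours(m,0,2)[0],key=cv2.contourArea);r=cv2.boundingRect(k);print(r)
    print("orange",[onz(c,q,.05).round(3).tolist() for q in((r[0],r[1]+r[3]/2),(r[0]+r[2],r[1]+r[3]/2),(r[0]+r[2]/2,r[1]),(r[0]+r[2]/2,r[1]+r[3]))])
s=monitor.state();print(s["position"],toolyaw(s),"want",np.degrees(yaw)-20)
for ph in(0.0,.16,.5,1,1.5):print(ph,tcp(ph).round(1))
E
```

```text
[0.69216962 0.16775804] 0.15205442012081757 [[-0.0042, 0.0017], [0.0006, -0.0009], [0.0013, 0.0018], [0.0009, -0.0032], [0.0018, 0.002], [0.0008, -0.0008], [-0.0011, -0.0006]]
reproj check dot/front corners
dial [0.57602534 0.14996042 0.057     ]
(np.float64(0.1577223014269325), array([[ 0.04150962,  0.00537987],
       [-0.02440332, -0.00510314]])) (np.float64(0.4001668564267108), array([[ 0.04383748,  0.02440644],
       [-0.02512563, -0.00476427]]))
dot [287. 427.] [188. 219.]
rib0 [348. 525.] [ 78. 278.]
rib1 [374. 543.] [ 53. 301.]
(187, 244, 52, 59)
orange [[0.341, 0.314, 0.05], [0.341, 0.157, 0.05], [0.43, 0.237, 0.05], [0.254, 0.234, 0.05]]Traceback (most recent call last):
  File "<stdin>", line 17, in <module>
ValueError: max() iterable argument is empty
```

```bash
python3 - <<'E'
from h import *
s=monitor.state();y=frame()[4];print(s["position"],toolyaw(s),"want",np.degrees(y)-20)
for ph in(0.0,.16,.5,1,1.5):print(ph,tcp(ph).round(1))
E
```

```text
[0.1836745  0.64906492 0.23785477] -15.801966199414977 want -11.287923470768048
0.0 [532.9 121.7  68.8]
0.16 [531.6 124.1  68.4]
0.5 [529.9 129.5  68. ]
1 [530.6 137.9  68.9]
1.5 [534.9 144.7  71.3]
```

apply_moves:
  offset:
    - [35,-54,15]
    - [70,-108,15]
    - [105,-162,15]
    - [140,-216,15]
    - [176,-270,15]
    - [211,-324,15]
    - [246,-378,15]
    - [281,-432,15]
    - [316,-487,15]
    - [351,-541,15]
  turn: [0.5,1,1.5,2,2.5,3,3.5,4,4.5,4.5]
  jaw: [0,0,0,0,0,0,0,0,0,0]
  newtons: 40

```text
t: 1.45
position: [0.5239, 0.1247, 0.2538]
ee_rot: [0.309, 3.126, 0.001]
contact_force: [0.6, 0.5, -0.0]
grip_width: 0.004
grip_force: 0.0
```

apply_moves:
  offset:
    - [0,0,0]
    - [0,0,-40]
    - [0,0,-80]
    - [0,0,-120]
    - [0,0,-150]
    - [0,0,-150]
    - [0,0,-150]
  turn: [0,0,0,0,0,0,0]
  jaw: [0,0,0,0,0,0,0]

```text
t: 2.33
position: [0.5236, 0.1274, 0.1048]
ee_rot: [0.308, 3.125, 0.001]
contact_force: [-0.4, -0.1, 1.3]
grip_width: 0.002
grip_force: 0.0
```

```bash
python3 - <<'E'
from h import *
s=monitor.state();print(s["position"],toolyaw(s),s["contact_force"],s["moment"])
b=cap("scene");a=cap("top");save(b,"s2.png",(222,100,322,220),5)
P=s["position"]
print("tcp proj",proj(b,P),((proj(b,P)-[222,100]+.4)*5))
for ph in(0.,.16):print(tcp(ph)-1000*P)
E
```

```text
[0.52359767 0.12738954 0.10482885] -11.257462578689726 [-0.42686907 -0.10348657  1.32590127] [-0.00328861  0.0193548  -0.01345917]
tcp proj [237.81993594 158.27789013] [ 81.09967972 293.38945066]
[  9.34900114  -5.64622766 -35.98880436]
[  7.99363318  -3.33287781 -36.4292818 ]
```

View pics/s2.png

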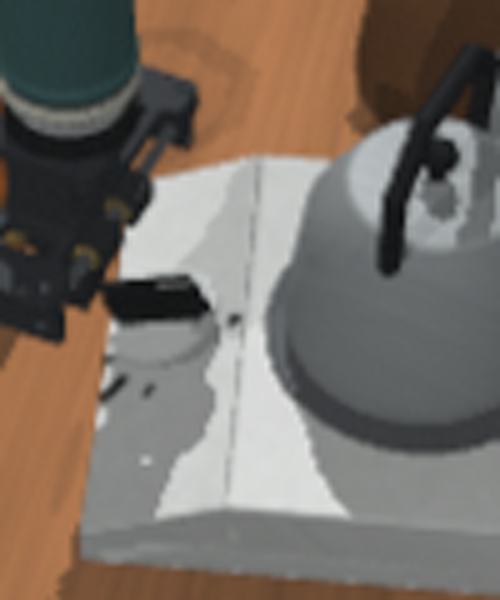

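The frame shows the closed gripper down at the left of the bar (tip region about (60,320) in the crop), with the knob bar at (160,298). The dark fingers are hard to make out, so I'll use one brightened composite.

```bash
python3 - <<'E'
from h import *
b=cap("scene");a=cap("top");s=monitor.state();P=s["position"]
def cr(c,x,y,w,h,k):
    p=(255*(c["pixels"][y:y+h,x:x+w,::-1]/255.)**.5).astype(np.uint8);p=cv2.resize(p,None,fx=k,fy=k,interpolation=cv2.INTER_CUBIC)
    for dz,col in((0,(0,0,255)),(.064,(0,255,0))):
        q=(proj(c,P+[0,0,dz])-[x,y]+.5)*k;cv2.circle(p,tuple(int(i) for i in q),4,col,1)
    return p
cv2.imwrite("pics/c3.png",np.hstack([cr(b,212,110,64,80,6),cr(a,215,150,64,80,6)]))
print(P)
E
```

```text
[0.52436701 0.12698136 0.10549836]
```

View pics/c3.png

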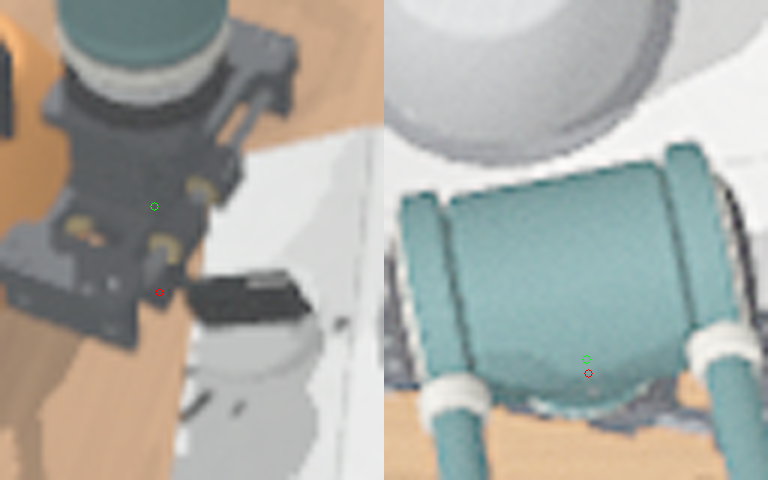

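The body end is at (90,320) and the fingertips are at the red mark (160,295), so the kinematics agree. Next I move right and down beside the bar's tail.

apply_moves:
  offset:
    - [10,-15,0]
    - [10,-15,0]
    - [10,-15,-12]
    - [10,-15,-24]
    - [10,-15,-36]
    - [10,-15,-36]
    - [10,-15,-36]
  turn: [0,0,0,0,0,0,0]
  jaw: [0,0,0,0,0,0,0]

```text
t: 3.4
position: [0.5331, 0.1117, 0.0675]
ee_rot: [-0.309, -3.126, 0.0]
contact_force: [-0.2, 0.9, 0.6]
grip_width: 0.005
grip_force: 0.0
```

```bash
cat > st.py <<'E'
from h import *
import sys
s=monitor.state();P=1000*s["position"];D,u,w,n,y=frame();F=s["contact_force"]
print("t",s["t"],"P",P.round(1),"F uwn",[round(float(F@v),1) for v in(u,w,n)],"M",s["moment"].round(3))
d=float(sys.argv[1]) if len(sys.argv)>1 else 0
c=float(sys.argv[2]) if len(sys.argv)>2 else .004
for ph in np.arange(0.1,1.75,.1):print(round(ph,2),(tcp(ph,d=d,c=c)-P).round(1))
E
python3 st.py
```

```text
t 3.4 P [533.1 111.7  67.5] F uwn [0.2, -0.9, 0.6] M [ 0.012  0.008 -0.017]
0.1 [-1.  11.5  1. ]
0.2 [-1.8 13.   0.8]
0.3 [-2.4 14.6  0.6]
0.4 [-2.8 16.2  0.5]
0.5 [-3.2 17.9  0.5]
0.6 [-3.3 19.6  0.6]
0.7 [-3.3 21.3  0.7]
0.8 [-3.2 22.9  0.8]
0.9 [-2.9 24.6  1.1]
1.0 [-2.4 26.2  1.4]
1.1 [-1.8 27.8  1.8]
1.2 [-1.1 29.2  2.2]
1.3 [-0.2 30.6  2.7]
1.4 [ 0.8 31.9  3.2]
1.5 [ 1.9 33.   3.7]
1.6 [ 3.1 34.1  4.3]
1.7 [ 4.4 34.9  5. ]
```

apply_moves:
  offset:
    - [0,4,1]
    - [-1,8,1]
    - [-1,10,1]
    - [-1.5,12,1]
    - [-2,13.5,1]
    - [-2.5,15,1]
    - [-2.8,16.5,1]
    - [-2.8,16.5,1]
  turn: [0,0,0,0,0,0,0,0]
  jaw: [0,0,0,0,0,0,0,0]

```text
t: 4.4
position: [0.5304, 0.1279, 0.0687]
ee_rot: [0.309, 3.126, -0.0]
contact_force: [1.6, -2.1, -0.6]
grip_width: 0.005
grip_force: 0.9
```

```bash
python3 st.py
```

```text
t 4.4 P [530.4 127.9  68.7] F uwn [0.9, 2.4, -1.1] M [-0.306 -0.13  -0.018]
0.1 [ 1.7 -4.8 -0.1]
0.2 [ 0.9 -3.3 -0.4]
0.3 [ 0.3 -1.7 -0.5]
0.4 [-0.2 -0.  -0.6]
0.5 [-0.5  1.6 -0.6]
0.6 [-0.6  3.3 -0.6]
0.7 [-0.7  5.  -0.5]
0.8 [-0.5  6.7 -0.3]
0.9 [-0.2  8.3 -0.1]
1.0 [ 0.2 10.   0.2]
1.1 [ 0.8 11.5  0.6]
1.2 [ 1.6 13.   1. ]
1.3 [ 2.5 14.4  1.5]
1.4 [ 3.4 15.6  2. ]
1.5 [ 4.6 16.8  2.6]
1.6 [ 5.8 17.8  3.2]
1.7 [ 7.1 18.7  3.8]
```

apply_moves:
  offset:
    - [-0.3,0.8,0]
    - [-0.5,1.6,0]
    - [-0.5,2.4,0]
    - [-0.5,2.4,0]
  turn: [0,0,0,0]
  jaw: [0,0,0,0]

```text
t: 4.9
position: [0.5297, 0.1304, 0.0686]
ee_rot: [-0.309, -3.126, 0.0]
contact_force: [-0.0, -2.5, 0.2]
grip_width: 0.004
grip_force: 1.4
```

apply_moves:
  offset:
    - [0,0.8,0]
    - [0,1.6,0]
    - [0,2.4,0]
    - [0,2.4,0]
  turn: [0,0,0,0]
  jaw: [0,0,0,0]

```text
t: 5.4
position: [0.5294, 0.1329, 0.0686]
ee_rot: [-0.309, -3.126, 0.0]
contact_force: [-0.6, -3.1, 0.2]
grip_width: 0.003
grip_force: 1.8
```

apply_moves:
  offset:
    - [0,0.8,0.1]
    - [0,1.6,0.1]
    - [0,1.6,0.1]
  turn: [0,0,0]
  jaw: [0,0,0]

```text
t: 5.78
position: [0.5294, 0.1345, 0.0686]
ee_rot: [-0.309, -3.126, 0.0]
contact_force: [-1.9, -3.9, 0.7]
grip_width: 0.004
grip_force: 2.0
```

apply_moves:
  offset:
    - [0.2,0.8,0.1]
    - [0.3,1.6,0.2]
    - [0.3,1.6,0.2]
  turn: [0,0,0]
  jaw: [0,0,0]

```text
t: 6.15
position: [0.5296, 0.1361, 0.0688]
ee_rot: [-0.309, -3.125, 0.0]
contact_force: [-2.7, -2.9, 0.2]
grip_width: 0.004
grip_force: 2.3
```

```bash
python3 st.py
```

```text
t 6.15 P [529.6 136.1  68.8] F uwn [-2.7, 2.4, 1.4] M [-0.46   0.513  0.051]
0.1 [  2.4 -13.   -0.2]
0.2 [  1.7 -11.5  -0.4]
0.3 [ 1.1 -9.9 -0.6]
0.4 [ 0.6 -8.3 -0.7]
0.5 [ 0.3 -6.6 -0.7]
0.6 [ 0.1 -4.9 -0.7]
0.7 [ 0.1 -3.2 -0.6]
0.8 [ 0.3 -1.5 -0.4]
0.9 [ 0.6  0.1 -0.2]
1.0 [1.  1.8 0.1]
1.1 [1.6 3.3 0.5]
1.2 [2.3 4.8 0.9]
1.3 [3.2 6.2 1.4]
1.4 [4.2 7.4 1.9]
1.5 [5.3 8.6 2.5]
1.6 [6.5 9.6 3.1]
1.7 [ 7.8 10.5  3.7]
```

apply_moves:
  offset:
    - [0.5,0.9,0.2]
    - [1,1.8,0.4]
    - [1,1.8,0.4]
  turn: [0,0,0]
  jaw: [0,0,0]

```text
t: 6.52
position: [0.53, 0.1379, 0.0689]
ee_rot: [-0.309, -3.124, 0.001]
contact_force: [-4.2, -2.4, 0.1]
grip_width: 0.005
grip_force: 2.7
```

apply_moves:
  offset:
    - [0.3,0.8,0.2]
    - [0.6,1.5,0.4]
    - [0.6,1.5,0.4]
  turn: [0,0,0]
  jaw: [0,0,0]

```text
t: 6.9
position: [0.53, 0.1386, 0.069]
ee_rot: [-0.309, -3.123, 0.003]
contact_force: [-5.5, -5.5, 0.7]
grip_width: 0.007
grip_force: 4.0
```

apply_moves:
  offset:
    - [0.4,0.7,0.2]
    - [0.8,1.4,0.3]
    - [0.8,1.4,0.3]
  turn: [0,0,0]
  jaw: [0,0,0]

```text
t: 7.28
position: [0.5301, 0.1391, 0.069]
ee_rot: [-0.308, -3.121, 0.006]
contact_force: [-7.3, -9.0, 2.7]
grip_width: 0.005
grip_force: 5.7
```

```bash
python3 st.py 0 0.004; python3 - <<'E'
from h import *
b=cap("scene");save(b,"s4.png",(222,120,302,200),7)
D,u,w,n,y=frame()
for ph in(.7,.9,1.1):
    e=np.cos(ph)*u+np.sin(ph)*w
    print(ph,[((proj(b,D+.046*n+r*e)-[222,120]+.5)*7).round().tolist() for r in(.04,-.024)])
E
```

```text
t 7.275 P [530.1 139.1  69. ] F uwn [-6.7, 7.8, 5.9] M [-1.267  1.013 -0.022]
0.1 [  2.  -16.   -0.5]
0.2 [  1.2 -14.5  -0.7]
0.3 [  0.6 -12.9  -0.9]
0.4 [  0.1 -11.3  -1. ]
0.5 [-0.2 -9.6 -1. ]
0.6 [-0.3 -7.9 -1. ]
0.7 [-0.3 -6.2 -0.9]
0.8 [-0.2 -4.5 -0.7]
0.9 [ 0.1 -2.9 -0.4]
1.0 [ 0.5 -1.3 -0.1]
1.1 [1.1 0.3 0.2]
1.2 [1.9 1.8 0.7]
1.3 [2.8 3.1 1.1]
1.4 [3.7 4.4 1.7]
1.5 [4.9 5.6 2.2]
1.6 [6.1 6.6 2.8]
1.7 [7.4 7.5 3.5]
0.7 [[263.0, 293.0], [169.0, 242.0]]
0.9 [[249.0, 306.0], [177.0, 235.0]]
1.1 [[234.0, 317.0], [186.0, 228.0]]
```

View pics/s4.png

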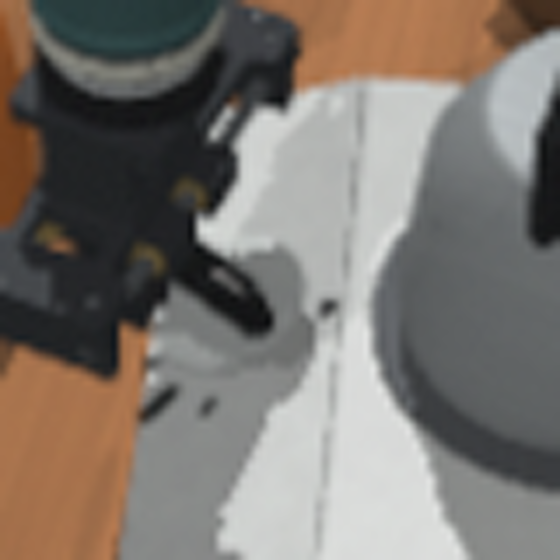

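The bar now lies at about 0.9 rad (nose at (262,318)) and the force builds without motion, so this is the stop. I'll ease the side load a little and then push in along the axis.

apply_moves:
  offset:
    - [-0.8,-1.4,0]
    - [0,-1.3,-1.8]
    - [0.4,-1.3,-2.7]
    - [0.8,-1.2,-3.7]
    - [0.8,-1.2,-3.7]
  turn: [0,0,0,0,0]
  jaw: [0,0,0,0,0]

```text
t: 7.95
position: [0.5313, 0.1389, 0.0661]
ee_rot: [-0.309, -3.122, 0.003]
contact_force: [-7.8, -5.0, 5.6]
grip_width: 0.008
grip_force: 5.1
```

```bash
python3 st.py 0 0.0|sed -n '1p;9,12p'
```

```text
t 7.95 P [531.3 138.9  66.1] F uwn [-5.5, 3.8, 8.5] M [-0.815  1.084  0.034]
0.8 [-1.4 -4.3 -2.1]
0.9 [-1.1 -2.6 -1.8]
1.0 [-0.7 -1.  -1.5]
1.1 [-0.1  0.5 -1.2]
```

apply_moves:
  offset:
    - [0.4,0.1,-0.9]
    - [0.8,0.1,-1.8]
    - [0.8,0.1,-1.8]
  turn: [0,0,0]
  jaw: [0,0,0]

```text
t: 8.32
position: [0.5328, 0.1398, 0.0645]
ee_rot: [-0.309, -3.124, 0.0]
contact_force: [-7.5, -2.0, 2.4]
grip_width: 0.003
grip_force: 3.3
```

apply_moves:
  offset:
    - [0.4,0.1,-0.9]
    - [0.8,0.1,-1.8]
    - [0.8,0.1,-1.8]
  turn: [0,0,0]
  jaw: [0,0,0]

```text
t: 8.7
position: [0.5333, 0.14, 0.0629]
ee_rot: [-0.309, -3.123, 0.0]
contact_force: [-8.9, -3.3, 6.8]
grip_width: 0.007
grip_force: 4.3
```

```bash
python3 st.py 0 0.0|sed -n '1p;9,12p'
```

```text
t 8.7 P [533.3 140.   62.9] F uwn [-5.8, 1.9, 10.0] M [-0.351  1.093  0.059]
0.8 [-3.4 -5.4  1.1]
0.9 [-3.1 -3.7  1.3]
1.0 [-2.6 -2.1  1.6]
1.1 [-2.  -0.6  2. ]
```

apply_moves:
  offset:
    - [0.4,0,-0.9]
    - [0.8,0,-1.8]
    - [0.8,0,-1.8]
  turn: [0,0,0]
  jaw: [0,0,0]

```text
t: 9.07
position: [0.5341, 0.14, 0.0612]
ee_rot: [-0.309, -3.123, 0.0]
contact_force: [-8.6, -2.9, 6.9]
grip_width: 0.005
grip_force: 4.5
```

apply_moves:
  offset:
    - [0.4,0,-0.9]
    - [0.8,0,-1.8]
    - [0.8,0,-1.8]
  turn: [0,0,0]
  jaw: [0,0,0]

```text
t: 9.45
position: [0.5348, 0.14, 0.0595]
ee_rot: [-0.309, -3.123, 0.001]
contact_force: [-9.5, -3.1, 7.7]
grip_width: 0.005
grip_force: 4.7
```

```bash
python3 st.py 0 0.0|sed -n '1p;9,12p'
```

```text
t 9.45 P [534.8 140.   59.5] F uwn [-5.9, 1.7, 11.0] M [-0.357  1.17   0.1  ]
0.8 [-5.  -5.4  4.5]
0.9 [-4.7 -3.7  4.8]
1.0 [-4.2 -2.1  5.1]
1.1 [-3.6 -0.5  5.4]
```

apply_moves:
  offset:
    - [0.3,0,-0.7]
    - [0.6,0,-1.4]
    - [0.6,0,-1.4]
  turn: [0,0,0]
  jaw: [0,0,0]

```text
t: 9.82
position: [0.5354, 0.1399, 0.0581]
ee_rot: [-0.309, -3.123, 0.001]
contact_force: [-9.1, -2.9, 6.5]
grip_width: 0.007
grip_force: 5.1
```

apply_moves:
  offset:
    - [0.3,0,-0.7]
    - [0.6,0,-1.4]
    - [0.6,0,-1.4]
  turn: [0,0,0]
  jaw: [0,0,0]

```text
t: 10.2
position: [0.5358, 0.1399, 0.0567]
ee_rot: [-0.309, -3.122, 0.001]
contact_force: [-10.2, -3.4, 6.7]
grip_width: 0.005
grip_force: 9.6
```

```bash
python3 st.py 0 0.0|sed -n '1p;9,12p'
```

```text
t 10.2 P [535.8 139.9  56.7] F uwn [-7.0, 1.8, 10.4] M [-0.35   1.277  0.146]
0.8 [-5.9 -5.3  7.3]
0.9 [-5.6 -3.6  7.6]
1.0 [-5.1 -2.   7.9]
1.1 [-4.5 -0.5  8.2]
```

```bash
python3 - <<'E'
from h import *
b=cap("scene");old=cv2.imread("pics/s4.png")[130:430,100:380]
p=cv2.resize(b["pixels"][120:200,222:302,::-1],None,fx=7,fy=7,interpolation=cv2.INTER_CUBIC)[130:430,100:380]
g=lambda q:(255*(q/255.)**.6).astype(np.uint8)
cv2.imwrite("pics/c5.png",cv2.resize(np.hstack([g(old),g(p)]),None,fx=1.4,fy=1.4))
E
```

```text
(no output)
```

View pics/c5.png

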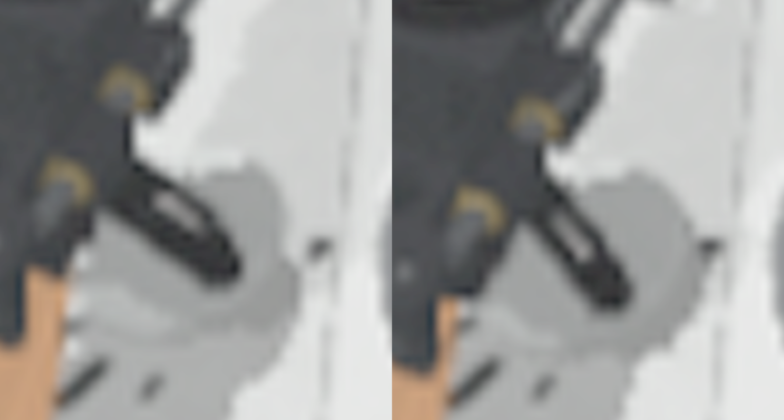

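The right half shows the bar slightly further round and the knob sitting lower, so it has gone in at the stop and is starting to pass it. I'll keep pressing and turn on.

apply_moves:
  offset:
    - [0.4,0,-0.9]
    - [0.8,0.8,-0.7]
    - [1.2,1.5,-0.5]
    - [1.6,2.2,-0.2]
    - [2.1,2.9,0]
    - [2.1,2.9,0]
  turn: [0,0,0,0,0,0]
  jaw: [0,0,0,0,0,0]

```text
t: 11.0
position: [0.536, 0.1417, 0.0565]
ee_rot: [-0.308, -3.118, 0.005]
contact_force: [-14.5, -7.3, 11.8]
grip_width: 0.006
grip_force: 13.3
```

```bash
python3 st.py 0.008 0.0|sed -n '1p;9,18p'
```

```text
t 11.0 P [536.  141.7  56.5] F uwn [-9.3, 5.0, 17.1] M [-0.856  2.005  0.085]
0.8 [-2.9 -6.6  0.2]
0.9 [-2.6 -4.9  0.4]
1.0 [-2.1 -3.3  0.7]
1.1 [-1.5 -1.8  1.1]
1.2 [-0.8 -0.3  1.5]
1.3 [0.1 1.1 2. ]
1.4 [1.1 2.4 2.5]
1.5 [2.2 3.5 3.1]
1.6 [3.4 4.5 3.7]
1.7 [4.7 5.4 4.3]
```

apply_moves:
  offset:
    - [0.2,0.7,0.7]
    - [0.7,1.4,1.0]
    - [1.2,2.0,1.3]
    - [1.7,2.7,1.6]
    - [1.7,2.7,1.6]
  turn: [0,0,0,0,0]
  jaw: [0,0,0,0,0]

```text
t: 11.62
position: [0.5372, 0.1444, 0.0574]
ee_rot: [-0.308, -3.117, 0.005]
contact_force: [-14.0, -7.0, 9.7]
grip_width: 0.004
grip_force: 11.1
```

```bash
python3 st.py 0.008 0.0|sed -n '1p;9,18p'
```

```text
t 11.625 P [537.2 144.4  57.4] F uwn [-9.7, 4.8, 14.9] M [-0.728  1.99   0.047]
0.8 [-4.1 -9.3 -0.7]
0.9 [-3.8 -7.7 -0.5]
1.0 [-3.3 -6.1 -0.2]
1.1 [-2.7 -4.5  0.2]
1.2 [-2.  -3.   0.6]
1.3 [-1.1 -1.7  1.1]
1.4 [-0.1 -0.4  1.6]
1.5 [1.  0.8 2.2]
1.6 [2.2 1.8 2.8]
1.7 [3.5 2.7 3.4]
```

apply_moves:
  offset:
    - [0.5,0.6,0.5]
    - [1.0,1.2,0.9]
    - [1.6,1.7,1.2]
    - [2.2,2.2,1.5]
    - [2.2,2.2,1.5]
  turn: [0,0,0,0,0]
  jaw: [0,0,0,0,0]

```text
t: 12.25
position: [0.5392, 0.1471, 0.0586]
ee_rot: [-0.308, -3.117, 0.004]
contact_force: [-13.8, -4.5, 6.6]
grip_width: 0.007
grip_force: 9.7
```

```bash
python3 st.py 0.008 0.0|sed -n '1p;13,18p'; python3 - <<'E'
from h import *
b=cap("scene")
p=cv2.resize(b["pixels"][120:200,222:302,::-1],None,fx=7,fy=7,interpolation=cv2.INTER_CUBIC)[130:430,100:380]
cv2.imwrite("pics/c6.png",cv2.resize((255*(p/255.)**.6).astype(np.uint8),None,fx=1.4,fy=1.4))
D,u,w,n,y=frame()
for ph in(1.3,1.5,1.7):
    e=np.cos(ph)*u+np.sin(ph)*w
    print(ph,[(((proj(b,D+.038*n+r*e)-[222,120]+.5)*7-[100,130])*1.4).round().tolist() for r in(.04,0,-.024)])
E
```

```text
t 12.25 P [539.2 147.1  58.6] F uwn [-10.4, 2.3, 11.8] M [-0.398  1.919  0.036]
1.2 [-4.  -5.7 -0.6]
1.3 [-3.2 -4.3 -0.1]
1.4 [-2.2 -3.1  0.4]
1.5 [-1.  -1.9  1. ]
1.6 [ 0.2 -0.9  1.6]
1.7 [1.5 0.  2.2]
1.3 [[174.0, 290.0], [155.0, 199.0], [144.0, 147.0]]
1.5 [[150.0, 299.0], [155.0, 199.0], [158.0, 142.0]]
1.7 [[126.0, 303.0], [155.0, 199.0], [172.0, 139.0]]
```

View pics/c6.png

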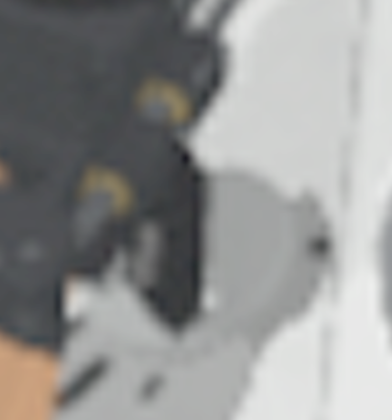

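The nose is now at about (165,310), so the bar is near 1.5 rad and still pressed in. I'll take it about 0.25 rad further before letting out.

apply_moves:
  offset:
    - [0.7,0.5,0.3]
    - [1.4,1.0,0.6]
    - [2.1,1.4,1.0]
    - [2.8,1.8,1.3]
    - [3.4,2.0,1.6]
    - [3.4,2.0,1.6]
  turn: [0,0,0,0,0,0]
  jaw: [0,0,0,0,0,0]

```text
t: 13.05
position: [0.5415, 0.1496, 0.0597]
ee_rot: [-0.308, -3.115, 0.003]
contact_force: [-15.0, -2.6, 7.4]
grip_width: 0.002
grip_force: 10.4
```

```bash
python3 st.py 0.008 0.0|sed -n '1p;13,18p'; python3 - <<'E'
from h import *
print((tcp(1.8,d=.008,c=0)-1000*monitor.state()["position"]).round(1))
E
```

```text
t 13.05 P [541.5 149.6  59.7] F uwn [-10.9, 0.3, 13.0] M [-0.148  2.234  0.08 ]
1.2 [-6.4 -8.2 -1.7]
1.3 [-5.5 -6.8 -1.2]
1.4 [-4.5 -5.5 -0.7]
1.5 [-3.4 -4.4 -0.1]
1.6 [-2.2 -3.3  0.5]
1.7 [-0.9 -2.5  1.1]
[ 0.5 -1.7  1.8]
```

apply_moves:
  offset:
    - [-0.8,-0.1,1.8]
    - [-1.6,-0.2,3.6]
    - [-2.4,-0.4,5.5]
    - [-3.2,-0.5,7.3]
    - [-4.0,-0.6,9.1]
    - [-5.5,-0.8,12.8]
    - [-8,-1,12.8]
    - [-10,-1.5,12.8]
    - [-10,-1.5,12.8]
  turn: [0,0,0,0,0,0,0,0,0]
  jaw: [0,0,0,0,0,0,0,0,0]

```text
t: 14.18
position: [0.5388, 0.1484, 0.075]
ee_rot: [0.309, 3.123, 0.002]
contact_force: [-0.7, 1.3, -0.1]
grip_width: 0.005
grip_force: 0.2
```

```bash
python3 st.py 0 0.004|sed -n '1p'; python3 - <<'E'
from h import *
b=cap("scene")
p=cv2.resize(b["pixels"][120:200,222:302,::-1],None,fx=7,fy=7,interpolation=cv2.INTER_CUBIC)[130:430,100:380]
p=cv2.resize((255*(p/255.)**.6).astype(np.uint8),None,fx=1.4,fy=1.4)
cv2.imwrite("pics/c7.png",np.hstack([cv2.imread("pics/c6.png"),p]))
D,u,w,n,y=frame()
for ph in(1.3,1.5,1.7,1.9):
    e=np.cos(ph)*u+np.sin(ph)*w
    print(ph,[[(((proj(b,D+h*n+r*e)-[222,120]+.5)*7-[100,130])*1.4).round().tolist() for r in(.04,-.024)] for h in(.046,.041)])
print("B tcp",[ (tcp(ph,c=.004,rc=.012,rel=-20,corner=(9,-17.5)) ).round(1).tolist() for ph in (1.7,2.0,2.36)])
E
```

```text
t 14.175 P [538.8 148.4  75. ] F uwn [-0.4, -1.4, 0.1] M [ 0.041  0.035 -0.016]
1.3 [[[163.0, 274.0], [134.0, 131.0]], [[170.0, 284.0], [140.0, 141.0]]]
1.5 [[[139.0, 283.0], [148.0, 126.0]], [[146.0, 293.0], [154.0, 136.0]]]
1.7 [[[115.0, 287.0], [162.0, 123.0]], [[122.0, 297.0], [168.0, 133.0]]]
1.9 [[[93.0, 287.0], [175.0, 123.0]], [[100.0, 297.0], [181.0, 133.0]]]
B tcp [[544.4, 177.9, 72.3], [547.9, 179.8, 74.0], [552.6, 180.4, 76.1]]
```

View pics/c7.png

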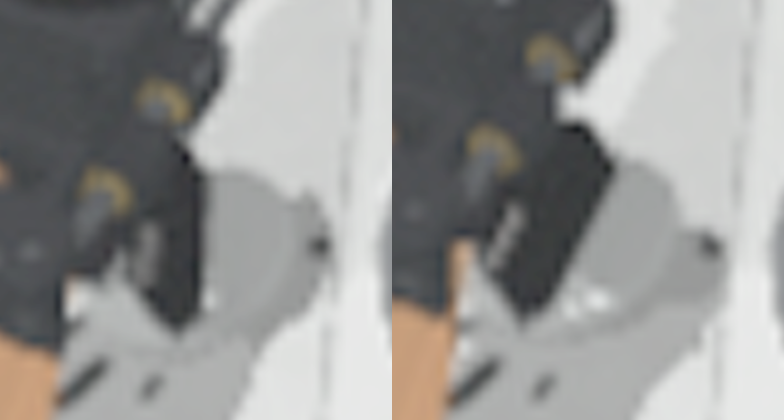

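The right half shows the bar at about 1.8 rad with the skirt raised again, highlights visible on its front edge at (590,300): the knob has sprung out past the stop. I've used all the picture views, so from here I measure the bar's angle numerically.

```bash
cat >> h.py <<'E'
def show(c,h=.046):
    "bar angle from dark pixels: rectify plane n=h to a 1 mm grid, dark blob axis"
    D,u,w,n,y=frame();g=np.arange(-60,61)/1000
    U,Wg=np.meshgrid(g,g,indexing="ij")
    X=(D+h*n)[None,None]+U[...,None]*u+Wg[...,None]*w
    uv=np.array([proj(c,p) for p in X.reshape(-1,3)]).reshape(121,121,2).astype(np.float32)
    return cv2.remap(c["pixels"],uv[...,0],uv[...,1],cv2.INTER_LINEAR)
E
python3 - <<'E'
from h import *
s=monitor.state();P=1000*s["position"];print(P,toolyaw(s))
f=lambda ph,g:(tcp(ph,c=.004,rc=.012,rel=0,corner=(9,-17.5),gap=g)-P).round(1).tolist()
print("gap",f(1.8,.012))
for ph in np.arange(1.7,2.45,.1):print(round(ph,1),f(ph,0))
E
```

```text
[538.66441081 148.30078997  74.95469383] -11.309753864741026
gap [-10.3, 28.5, -6.8]
1.7 [-0.4, 26.7, -2.6]
1.8 [0.7, 27.4, -2.1]
1.9 [1.9, 28.0, -1.5]
2.0 [3.1, 28.5, -0.9]
2.1 [4.4, 28.9, -0.4]
2.2 [5.7, 29.1, 0.2]
2.3 [7.0, 29.2, 0.8]
2.4 [8.3, 29.1, 1.4]
```

apply_moves:
  offset:
    - [-12,0,0]
    - [-12,15,0]
    - [-12,28,0]
    - [-9,28,-2]
    - [-5,28,-2]
    - [-1,28,-2]
    - [0.7,28,-2]
    - [0.7,28,-2]
  turn: [0,10,20,20,20,20,20,20]
  jaw: [0,0,0,0,0,0,0,0]

```text
t: 15.22
position: [0.538, 0.1758, 0.0719]
ee_rot: [0.237, -3.133, 0.0]
contact_force: [-0.2, 0.5, -0.4]
grip_width: 0.004
grip_force: 0.0
```

apply_moves:
  offset:
    - [0.6,0.3,0.3]
    - [1.2,0.5,0.6]
    - [1.8,0.8,0.9]
    - [2.4,1.0,1.2]
    - [2.4,1.0,1.2]
  turn: [0,0,0,0,0]
  jaw: [0,0,0,0,0]

```text
t: 15.85
position: [0.5399, 0.177, 0.0729]
ee_rot: [0.238, -3.132, 0.0]
contact_force: [-1.4, -0.7, 0.3]
grip_width: 0.003
grip_force: 0.3
```

```bash
cat > sb.py <<'E'
from h import *
s=monitor.state();P=1000*s["position"];D,u,w,n,y=frame();F=s["contact_force"]
print("t",s["t"],"P",P.round(1),toolyaw(s),"F uwn",[round(float(F@v),1) for v in(u,w,n)])
f=lambda ph,g:(tcp(ph,c=.004,rc=.012,rel=0,corner=(9,-17.5),gap=g)-P).round(1).tolist()
for ph in np.arange(1.7,2.6,.1):print(round(ph,1),f(ph,0))
E
python3 sb.py
```

```text
t 15.85 P [539.9 177.   72.9] 8.697764182215465 F uwn [-1.2, 0.5, 0.8]
1.7 [-1.7, -2.1, -0.6]
1.8 [-0.6, -1.3, -0.1]
1.9 [0.6, -0.7, 0.5]
2.0 [1.8, -0.2, 1.1]
2.1 [3.1, 0.2, 1.7]
2.2 [4.4, 0.4, 2.2]
2.3 [5.7, 0.4, 2.8]
2.4 [7.0, 0.4, 3.4]
2.5 [8.4, 0.1, 4.0]
```

apply_moves:
  offset:
    - [0.9,-0.4,0.6]
    - [1.8,-0.2,1.1]
    - [2.6,0,1.4]
    - [3.4,0.2,1.8]
    - [4.2,0.3,2.2]
    - [4.2,0.3,2.2]
  turn: [0,0,0,0,0,0]
  jaw: [0,0,0,0,0,0]

```text
t: 16.6
position: [0.5446, 0.1775, 0.0753]
ee_rot: [-0.238, 3.132, 0.0]
contact_force: [-3.0, 1.1, -3.2]
grip_width: 0.005
grip_force: 1.5
```

```bash
python3 sb.py; python3 - <<'E'
from h import *
for nm in("scene","top"):
    r=show(cap(nm));cv2.imwrite(f"pics/r_{nm}.png",r[::-1,:,::-1])
    g=r.max(2)
    print(nm);print("\n".join("".join("#" if v<70 else "+" if v<110 else "." for v in row[20:100:2]) for row in g[20:100:3][::-1]))
E
```

```text
t 16.6 P [544.6 177.5  75.3] 8.69602768052583 F uwn [-3.9, -1.6, -1.8]
1.7 [-6.3, -2.5, -3.0]
1.8 [-5.2, -1.7, -2.4]
1.9 [-4.0, -1.1, -1.9]
2.0 [-2.8, -0.6, -1.3]
2.1 [-1.5, -0.3, -0.7]
2.2 [-0.2, -0.1, -0.1]
2.3 [1.1, -0.0, 0.4]
2.4 [2.4, -0.1, 1.0]
2.5 [3.7, -0.3, 1.6]
scene
........................................
........................................
.....................++++++.............
..................++######++++..........
.................+###########++++.......
++++..........++#################++.....
###++..+++########################+.....
++++++############################+++...
#++##################################++.
#######################################+
########################################
########################################
########################################
########################################
########################################
########################################
########################################
##############################+#########
#############################++++######+
##############################++++++++..
##
[... 695 characters left out ...]
...
..++..++++++++++++++++..................
++++++++++++++++++++++..........+++.....
+++++++++++++++++++++++.........+++++...
+++++++++++++++++++++++..........+++++..
+++++++++++++++++++++++..........+++++++
++++++++++++++++++++##++.........+++++++
+++++++++++++++++++#####++.......+++++##
++++++++++++++++.++######++.......+++++#
+++++++++++++++++#########++......++++++
+++#+#++++++++++##########+.......++++++
++++++++..+++##########++++.......++++++
...+......++#####++###+...........++++++
......++++########++++.....+......++++++
.....+++####++++++++...............+++++
.......++#+++++++#+................+++++
...................................+++++
...................................+++++
```

apply_moves:
  offset:
    - [-8,0,0]
    - [-15,0,10]
    - [-15,0,70]
    - [-15,0,130]
    - [-15,0,180]
    - [-30,-60,180]
    - [-60,-120,180]
    - [-90,-180,180]
    - [-110,-230,180]
    - [-110,-230,180]
  turn: [0,0,0,0,0,0,0,0,0,0]
  jaw: [0,0,0,0,0,0,0,0,0,0]

```text
t: 17.95
position: [0.4333, -0.0559, 0.2568]
ee_rot: [-0.228, 3.13, -0.003]
contact_force: [0.0, -0.0, -0.3]
grip_width: 0.008
grip_force: 0.0
```

```bash
cat > ang.py <<'E'
from h import *
import sys
for nm in("scene","top"):
    r=show(cap(nm));g=r.max(2)
    m=(g<80).astype(np.uint8);m[np.hypot(*np.mgrid[-60:61,-60:61])>41]=0
    if len(sys.argv)>1:print("\n".join("".join("#" if v<70 else "+" if v<110 else "," if v<180 else "." for v in row[10:110:2]) for row in g[10:110:3][::-1]))
    k=max(cv2.findContours(m,0,2)[0],key=cv2.contourArea)
    (cx,cy),(a,b),th=cv2.minAreaRect(k);q=cv2.boxPoints(((cx,cy),(a,b),th))
    ys,xs=np.nonzero(cv2.drawContours(m*0,[k],0,1,-1));c=np.cov(np.c_[ys,xs].T);v=np.linalg.eigh(c)[1][:,1]
    if v[1]<0:v=-v
    print(nm,"centre uw",round(cy-60,1),round(cx-60,1),"size",round(a,1),round(b,1),"phi pca",np.arctan2(v[1],v[0]).round(3),"edges",[round(float(np.arctan2(*(q[i]-q[i-1]))),3) for i in range(4)])
E
python3 ang.py 1; python3 sb.py|head -1
```

```text
......................................,,,,,,,,,,,,
.........................................,,,,,,,,,
............................................,,,,,,
.................................................,
..................................................
...........................,,,,,..................
.......................,,,,++++,,,,...............
.....................,,+########++,,,,,,,.........
..................,,,+#############+++,,,,........
................,,++#################++,,,,,,.....
...............,,######################++,,,,,,...
..............,+#########################+++,,,,..
.............,,############################++,,,,,
............,,+##############################++,,,
............,,++###############################++,
.............,,,++###############################+
...............,,,++##############################
.................,,,,++###########################
....................,,,++#########################
......................,,,++#++++++###############+
........................,,,,+,,,,+++###########++,
..........................,,,
[... 1916 characters left out ...]
...............,,++,,,,+++,.....
..........................................,++,....
..............................,,,...........,++,..
.............................,,,,..........,,,+,..
,,,,,,,,,,,,,,,,,,,,,,,,,,,,,,,,,,,,,,,,,,,,,,,,,.
..................................................
..................................................
..................................................
..................................................
..................................................
..................................................
top centre uw 1.4 5.4 size 19.3 70.2 phi pca 2.134 edges [-2.546, 2.166, 0.595, -0.975]
t 18.05 P [434.7 -53.1 256.5] 8.561697923149339 F uwn [0.5, 0.8, 0.4]
```

apply_moves:
  offset:
    - [25,60,0]
    - [50,120,0]
    - [75,180,0]
    - [93,230.6,0]
    - [93,230.6,0]
    - [93,230.6,-60]
    - [93,230.6,-120]
    - [93,230.6,-165]
    - [95,230.6,-180]
    - [95,230.6,-180]
  turn: [0,0,0,0,0,0,0,0,0,0]
  jaw: [0,0,0,0,0,0,0,0,0,0]

```text
t: 19.3
position: [0.5293, 0.1783, 0.0751]
ee_rot: [0.239, -3.131, 0.0]
contact_force: [-0.7, 0.8, -0.1]
grip_width: 0.005
grip_force: 0.0
```

```bash
python3 sb.py; python3 - <<'E'
from h import *
P=1000*monitor.state()["position"];print((tcp(2.39,c=.004,rc=.012,rel=0,corner=(9,-17.5))-P).round(1))
E
```

```text
t 19.3 P [529.3 178.3  75.1] 8.741703171397603 F uwn [-0.6, -0.9, 0.1]
1.7 [9.0, -3.3, -2.8]
1.8 [10.1, -2.6, -2.3]
1.9 [11.3, -2.0, -1.7]
2.0 [12.5, -1.5, -1.1]
2.1 [13.8, -1.1, -0.5]
2.2 [15.1, -0.9, 0.0]
2.3 [16.4, -0.9, 0.6]
2.4 [17.7, -0.9, 1.2]
2.5 [19.0, -1.1, 1.8]
[17.6 -0.9  1.1]
```

apply_moves:
  offset:
    - [8,-0.9,0.2]
    - [13,-0.9,0.4]
    - [15,-0.9,0.6]
    - [16,-0.9,0.8]
    - [16.8,-0.9,1]
    - [17.5,-0.9,1.1]
    - [17.5,-0.9,1.1]
  turn: [0,0,0,0,0,0,0]
  jaw: [0,0,0,0,0,0,0]

```text
t: 20.18
position: [0.5459, 0.1774, 0.0768]
ee_rot: [0.238, -3.131, -0.001]
contact_force: [-5.4, 1.6, 4.8]
grip_width: 0.006
grip_force: 3.1
```

apply_moves:
  offset:
    - [-8,0,0]
    - [-15,0,10]
    - [-15,0,70]
    - [-15,0,130]
    - [-15,0,180]
    - [-30,-60,180]
    - [-60,-120,180]
    - [-90,-180,180]
    - [-110,-230,180]
    - [-110,-230,180]
  turn: [0,0,0,0,0,0,0,0,0,0]
  jaw: [0,0,0,0,0,0,0,0,0,0]

```text
t: 21.42
position: [0.4355, -0.0562, 0.2573]
ee_rot: [-0.228, 3.132, -0.003]
contact_force: [1.5, 0.3, -0.2]
grip_width: 0.005
grip_force: 0.0
```

```bash
python3 ang.py; python3 - <<'E'
from h import *
import glob
c=cap("top")
# rib direction at panel plane and bar at top plane; pale line inside bar
r=show(c,.046).max(2)
print("\n".join("".join("#" if v<70 else "+" if v<110 else "," if v<180 else "." for v in row[10:110:2]) for row in r[10:110:3][::-1]))
r0=show(c,0.0).max(2).astype(float)
U,W=np.mgrid[-60:61,-60:61];rad=np.hypot(U,W);an=np.arctan2(W,U)
m=(rad>46)&(rad<60)&(abs(an-2.356)<.3)&(r0<120)
print("rib",np.arctan2(W[m].mean(),U[m].mean()),m.sum())
a=np.load("a.npy",allow_pickle=True).item()
h=lambda p:cv2.cvtColor(p,cv2.COLOR_RGB2GRAY).astype(float)
d=abs(h(a["pixels"])-h(c["pixels"]));print("kettle/tray change",d[105:172,205:262].max().round(),(d[100:210,310:420]>40).sum())
E
```

```text
scene centre uw 7.1 13.5 size 37.9 64.2 phi pca 2.035 edges [-2.536, 2.176, 0.606, -0.965]
top centre uw 1.2 5.5 size 18.6 69.8 phi pca 2.172 edges [-2.498, 2.214, 0.644, -0.927]
..................................................
...............................,,.................
...............................,,,................
..................................,,,,,,,.........
....................................,,,,,,........
......................................,,,,,,,.....
.......................................,,,,,,,,...
...............,+#+,,,..................,,,,,,,,..
..............,+####+,,..................,,,,,,,..
.............,+#######+,,,,,,.............,,,,,,,.
............,###########+,,,,,,............,,,,,,,
............+#############+,,,,,,..........,,,,,,,
............+###############+,,,,,.........,,,,,,,
.............,+##############+,,,,..........,,,,,,
...............,+###############+,,,,......,,,,,,,
.................,+###############+,,,,,...,,+,,,,
...................,+###############+,,,.,,,,,,,,,
.....................,+###############,,.,,,,,,,,,
...
[... 166 characters left out ...]
.............,,+++,,,+###+,,,...,,
...............................,+++,,,+###+,,.....
................................,,+++,,,,+++,.....
..........................................,++,....
..............................,,,..........,+++,..
..............................,,,..........,,,,,..
,,,,,,,,,,,,,,,,,,,,,,,,,,,,,,,,,,,,,,,,,,,,,,,,,.
..................................................
..................................................
..................................................
..................................................
..................................................
..................................................
rib 2.3517675638731648 55
kettle/tray change 36.0 641
```

```bash
python3 sb.py|head -1
```

```text
t 21.575 P [437.3 -52.5 257. ] 8.670564117346302 F uwn [0.2, -0.5, 0.2]
```

apply_moves:
  offset:
    - [25,60,0]
    - [50,120,0]
    - [75,180,0]
    - [92,230,0]
    - [92,230,0]
    - [92,230,-60]
    - [92,230,-120]
    - [92,230,-165]
    - [94,230,-180]
    - [98,230,-180]
  turn: [0,0,0,0,0,0,0,0,0,0]
  jaw: [0,0,0,0,0,0,0,0,0,0]

```text
t: 22.82
position: [0.5346, 0.1773, 0.076]
ee_rot: [0.24, -3.131, 0.001]
contact_force: [-0.1, -0.4, 0.1]
grip_width: 0.001
grip_force: 0.0
```

```bash
python3 sb.py|head -1
```

```text
t 22.825 P [534.6 177.3  76. ] 8.750809035317602 F uwn [-0.1, 0.3, 0.2]
```

apply_moves:
  offset:
    - [6,0,0.3]
    - [9,0,0.5]
    - [11,0,0.8]
    - [12,0,1]
    - [13,0,1.2]
    - [14,0,1.4]
    - [14,0,1.4]
  turn: [0,0,0,0,0,0,0]
  jaw: [0,0,0,0,0,0,0]

```text
t: 23.7
position: [0.5483, 0.1774, 0.0788]
ee_rot: [0.238, -3.131, -0.001]
contact_force: [-5.3, 1.3, 4.7]
grip_width: 0.003
grip_force: 2.9
```

apply_moves:
  offset:
    - [-8,0,0]
    - [-15,0,10]
    - [-15,0,70]
    - [-15,0,130]
    - [-15,0,180]
    - [-30,-60,180]
    - [-60,-120,180]
    - [-90,-180,180]
    - [-110,-230,180]
    - [-110,-230,180]
  turn: [0,0,0,0,0,0,0,0,0,0]
  jaw: [0,0,0,0,0,0,0,0,0,0]

```text
t: 24.95
position: [0.4375, -0.0562, 0.2587]
ee_rot: [-0.228, 3.132, -0.003]
contact_force: [0.7, 0.5, -0.7]
grip_width: 0.004
grip_force: 0.0
```

```bash
cat > ang2.py <<'E'
from h import *
c=cap("top");r=show(c,.046);g=r.max(2)
U,W=np.mgrid[-60:61,-60:61]
# straight edges of the bar: Canny + Hough on the rectified plane (5x)
R=cv2.resize(g,None,fx=4,fy=4,interpolation=cv2.INTER_CUBIC)
E=cv2.Canny(R,60,160);m=np.zeros_like(E);cv2.circle(m,(242,242),150,255,-1)
L=cv2.HoughLinesP(E&m,1,np.pi/720,40,minLineLength=70,maxLineGap=10)
for x1,y1,x2,y2 in ([] if L is None else L[:,0]):
    a=np.arctan2(x2-x1,y2-y1)%np.pi
    print("edge phi",round(float(a),3),"len",round(float(np.hypot(x2-x1,y2-y1))/4,1))
E
python3 ang.py; python3 ang2.py; python3 sb.py|head -1
```

```text
scene centre uw 5.9 14.8 size 39.3 63.8 phi pca 2.215 edges [-2.379, 2.333, 0.762, -0.809]
top centre uw 4.3 0.2 size 18.3 58.0 phi pca 2.29 edges [-2.34, 2.372, 0.801, -0.77]
t 25.1 P [439.3 -52.5 258.5] 8.67236441258936 F uwn [0.6, -0.3, 0.5]
```

```bash
python3 - <<'E'
from h import *
c=cap("top");s=cap("scene")
for nm,cc in(("top",c),("scene",s)):
    g=cv2.GaussianBlur(show(cc,.046),(3,3),0).max(2).astype(float)
    # rotate-frame profiles: at stations along the bar find the two dark/bright crossings across it
    p0=2.35;U=lambda a,t:60+a*np.cos(p0)-t*np.sin(p0);V=lambda a,t:60+a*np.sin(p0)+t*np.cos(p0)
    for sgn in(1,-1):
        pts=[]
        for a in np.arange(-20,22,2.):
            t=np.arange(0,22,.25)*sgn
            v=cv2.remap(g.astype(np.float32),V(a,t).astype(np.float32)[None],U(a,t).astype(np.float32)[None],1)[0]
            i=np.argmax(v[12:]>100)+12
            pts.append((a,t[i]))
        pts=np.array(pts);k=np.polyfit(*pts.T,1)
        for _ in range(3):
            e=abs(np.polyval(k,pts[:,0])-pts[:,1]);k=np.polyfit(*pts[e<=max(.6,np.median(e))].T,1)
        print(nm,sgn,"phi",round(p0+np.arctan(k[0]),3),"off",k[1].round(1),pts[::3,1].tolist())
a=np.load("a.npy",allow_pickle=True).item();b=np.load("b.npy",allow_pickle=True).item()
h=lambda p,l,u:cv2.inRange(cv2.cvtColor(p,cv2.COLOR_RGB2HSV),l,u)
for nm,o,n_ in(("top",a,c),("scene",b,s)):
    for what,l,u in(("green",(40,60,20),(85,255,255)),):
        print(nm,what,[np.round(cv2.moments(h(q["pixels"],l,u),True)["m10"]/max(1,cv2.moments(h(q["pixels"],l,u),True)["m00"]),1) for q in(o,n_)])
d=abs(cv2.cvtColor(s["pixels"],7).astype(int)-cv2.cvtColor(b["pixels"],7));print("scene tray diff",(d[250:360,212:325]>40).sum(),"kettle",(d[112:185,275:335]>40).sum())
E
```

```text
top 1 phi 2.341 off 5.7 [5.75, 5.75, 5.75, 6.0, 5.5, 5.75, 3.0]
top -1 phi 2.671 off -9.0 [-13.5, -13.25, -13.0, -12.75, -13.0, -3.0, -3.0]
scene 1 phi 2.321 off 5.9 [6.5, 6.5, 6.0, 6.0, 5.75, 5.5, 3.0]
scene -1 phi 2.35 off -3.0 [-3.0, -3.0, -3.0, -3.0, -3.0, -3.0, -3.0]
top green [np.float64(341.2), np.float64(358.1)]
scene green [np.float64(211.6), np.float64(258.4)]
scene tray diff 5 kettle 0
```

```bash
python3 -c "
from bench import job
print(job.job_done())"
```

```text
the job is handed in; nothing more can be done
None
```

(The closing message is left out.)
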